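# Close the pressure cooker: lid lever to the clutch, then the vent weight

### The arm

A 6-joint arm with a two-finger parallel gripper is mounted at the origin on the work surface. World frame = base frame: x ahead of the robot, y to its left, z up, the work surface at z = 0. Lengths are in m, angles in rad, forces in N, time in s.
With the tool pointing down it reaches from about 0.35 to 0.775 m from the base axis. Payload 7.3 kg.
Tool frame: the origin (TCP) lies at the centre of the arm's flange, where the gripper is bolted on; the fingertips stand 178 mm ahead of it and the grasp point (between the pads) lies 159 mm ahead of it; z points along the fingers, y is the line along which they close (so a half turn about z gives the same grasp; the last joint's range is limited). The gripper opens to 92 mm and grips with 3 to 60 N. Pads are 19 mm wide; open, the fingers measure 130 mm over their backs; the gripper's body (75 mm by 190 mm) begins 47 mm behind the grasp point.
Start: joints at [-1.487, 0.342, 1.524, -0, 1.275, -0.146], TCP at [0.12, -0.511, 0.405] pointing down, gripper open.
Joint ranges: [-2.53, 2.53], [-0.77, 2.02], [0.04, 2.7], [-1, 4.14], [0.28, 2.66], [-3.11, 3.11]. Speed limits (rad/s): [2.57, 2.57, 3.14, 3.14, 3.14, 3.14].

### API

Orientations are given as [roll, pitch, yaw] about the fixed x, y, z axes, in that order (R = Rz(yaw) Ry(pitch) Rx(roll)).
In Python, from cell import telemetry, vision, ticket gives the robot as it stands.
- The arm moves only by the shell command python3 -m crank 'ROWS' [FORCE]. ROWS is JSON, a list of rows, each a list of 5 numbers: the gripper command: -1 is shut, 1 is fully open, values between are in proportion, then the shift along the tool's x, y, z in mm, then the turn about the tool's z in rad. In form: [[fingers, dx, dy, dz, roll], ...]. A call has 1 to 12 rows; each row is the pose to reach, as a shift and turn from the pose commanded when the call began, along the tool's axes at that moment; what a row does not reach only later rows make up. A row lasts 1/12 s, in which the tool goes at most 41.7 mm and 7.16 degrees, less where a joint would pass 70% of its speed; a pose out of reach is approached as far as the arm can. A call with a gripper value outside its range is refused whole. The fingers move at their own pace and stop on an object; FORCE is the grip in N (left out, the last holds). Time passes only in rows, so rows that repeat a pose let the fingers close. It gives the time, the measured TCP pose, the force, the opening and the grip force at its end, in the units of the state.
- telemetry.observe(): the state, without advancing time (a new reading comes with each control period).
- vision.read_camera(name): name is "side" or "top"; returns (picture, depth): 384x512x3 uint8, red, green, blue; 384x512 float32, m along the optical axis (not along the pixel's ray), 0 where there is no reading.
- vision.get_calibration(name): a dict with "camera_matrix" (3x3 intrinsics, pixels), "dist" ([k1, k2, p1, p2, k3] as OpenCV has them; the pictures are not rectified), "rvec" (rotation vector, rad) and "tvec" (3), from world to camera coordinates, as OpenCV has them. Camera axes: x right, y down, z forward; pixel columns grow to the right and rows downward; lengths in m; the calibration is good to about 2 mm. A picture is of the moment at which its call begins. get_calibration takes no time and is no camera call.
- ticket.hand_in(): hands the job in; it is judged then, once.
The state is a dict: "time": time; "qpos": joint angles; "qvel": joint speeds; "joint_efforts": joint torques, N m; "tool_pos": TCP position; "tool_rot": TCP orientation; "contact_force": force on the tool from outside, world axes, zero at the start; "torque": the same for the moment, N m; "opening": finger opening in m; "grip_force": force on a finger pad.
Only numpy, scipy, OpenCV 4.12 (cv2) and the standard library are available. Lean on these libraries where they do the work, as an engineer would, in place of code of your own. Each camera call takes 0.05 s, during which the arm holds its last target. There are 200 camera calls.

### The job

Close the pressure cooker: swing the lid's lever clockwise (seen from above) until its torque clutch slips, and stop at once, leaving it there; a small slip is right, turning on well past the slip ruins the seal. Then stand the steel regulator weight over the vent pipe on the lid, upright and fully down on its seat, and let go. Do not turn the lever back, and leave the salt shaker, egg cup, oil bottle and jar where they stand.

Things in the scene. Friction and masses are not known exactly. Their poses are not given: they have to be found in the camera images.
- lever_grip (a point): Centre, half-way up, of the upright black knob on the lid's lever: a cylinder 22 mm across and 42 mm high, spinning freely on its pin, 90 mm from the turning axis (the lid's centre), its centre 206 mm above the table. It stands on a level steel bar, 18 mm wide, reaching 102 mm from the axis, its top at 182 mm. x points outward along the bar; z up.
- lever: How the lever works (origin on the vertical turning axis; x along the bar). Clockwise from above it carries the collar along at 4 to 5 N at the knob, for 0.5 to 1.2 rad, unseen and different each time. Once tight, the collar stops dead: the push rises within a few mm to about 15 N, then the lever slips over the collar at that steady push and stays put. Turned back (4 N), the slip is undone.
- collar_mark (a point): Steel index rib on the dark collar disc (62 mm across) under the lever's hub, 25 mm from the turning axis, opposite the bar. Its x axis points from the rib through the turning axis, in line with the lever's x until the clutch slips; the angle between the two is the slip. 0.06 to 0.26 rad of slip is right, more ruins the seal.
- cooker: Steel pressure cooker, lid on, fixed to the table; 220 mm across (232 at the lid's rim), two black handles along its x axis (reaching 157 mm from the centre, top at 107 mm). Origin: centre of the underside, on the lever's turning axis; z up. The lid's flat top is 142 mm above the table; the lever's knob reaches up to 228 mm.
- vent (a point): Centre of the flat seat (disc 40 mm across, 4 mm above the lid's top, 146 mm above the table) round the vent pipe; the weight's underside rests here. The pipe is 10 mm thick, round-topped, and stands 20 mm up from this point. It is 78 mm from the turning axis, clear of the lever's sweep. z up.
- weight_mid (a point): Centre of the regulator weight, half-way up: a plain steel cylinder, 33 mm across, 44 mm high (plus a 3 mm button on top), with a dark band, about 120 g, standing loose on the table near the shaker and the egg cup. From below it has a blind bore 13 mm wide and 24 mm deep for the vent pipe. z is its axis, up.
- shaker: Bystander: salt shaker, glass with a metal cap, 36 mm across, 64 mm high; origin at the centre of its underside.
- eggcup: Bystander: white open egg cup, 44 mm across, 45 mm high; origin at the centre of its underside.
- oil: Bystander: green glass oil bottle, 68 mm across, 260 mm high; origin at the centre of its underside.
- jar: Bystander: glass jar with metal lid, 72 mm across, 100 mm high; origin at the centre of its underside.

How it is judged:
By the outcome, as a careful person would: the job done as asked, in the order asked, and still so for the second after the job is handed in, with the robot touching nothing.
It also fails if it takes over 72 s, if anything falls off the work surface, if the arm or the gripper's body presses on something with over 40 N, if the wrist force passes 120 N, or if a joint passes its speed limit or range.

## Working session

There is one attempt and no reset: what is moved stays moved. The work goes in short steps, Python scripts to look and compute and a shell command to move; the robot and the scene stay as the last step left them, time stands still between calls to the robot, and variables do not carry over. Pictures are saved under pics/ and viewed, at most 10 in all, crops included, and the job is handed in when it is done.

```bash
mkdir -p pics; ls; cat > h.py <<'E'
import numpy as np, cv2
from cell import telemetry, vision, ticket
def cal(n):
    c=vision.get_calibration(n); K=np.array(c["camera_matrix"],float); d=np.array(c["dist"],float)
    R=cv2.Rodrigues(np.array(c["rvec"],float))[0]; t=np.array(c["tvec"],float).ravel(); return K,d,R,t
def ray(n,u,v):
    K,d,R,t=cal(n); p=cv2.undistortPoints(np.array([[[u,v]]],float),K,d).ravel()
    return -R.T@t, R.T@np.array([p[0],p[1],1.])
def atz(n,u,v,z):
    o,r=ray(n,u,v); return o+r*(z-o[2])/r[2]
def cloud(n,dep):
    K,d,R,t=cal(n); h,w=dep.shape; g=np.stack(np.meshgrid(np.arange(w),np.arange(h)),-1).reshape(-1,1,2).astype(float)
    p=cv2.undistortPoints(g,K,d).reshape(-1,2); P=np.c_[p,np.ones(len(p))]*dep.reshape(-1,1)
    return ((P-t)@R).reshape(h,w,3)
def proj(n,P):
    c=vision.get_calibration(n)
    return cv2.projectPoints(np.array(P,float).reshape(-1,1,3),np.array(c["rvec"],float),np.array(c["tvec"],float),np.array(c["camera_matrix"],float),np.array(c["dist"],float))[0].reshape(-1,2)
E
python3 - <<'E'
from h import *
for n in("top","side"):
    p,d=vision.read_camera(n); cv2.imwrite(f"pics/{n}0.png",p[...,::-1]); np.save(f"{n}0.npy",d)
    cv2.imwrite(f"pics/{n}0b.png",cv2.resize(p[...,::-1],(800,600),interpolation=cv2.INTER_CUBIC))
    K,_,R,t=cal(n); print(n,-R.T@t,K[0,0],R[2])
print(telemetry.observe())
E
```

```text
pics
top [0.41288823 0.07787653 1.06345463] 353.04062087045276 [ 0.14560228 -0.03950837 -0.98855403]
side [ 0.32859822 -0.85391816  0.91206953] 471.9678873916668 [ 0.17902296  0.75568745 -0.62998988]
{'time': 0.1, 'qpos': array([-1.48700805e+00,  3.42626877e-01,  1.52488288e+00, -9.16617958e-07,
        1.27538981e+00, -1.45979711e-01]), 'qvel': array([-5.09046542e-05, -2.47784892e-03, -3.16884398e-03, -2.80912149e-04,
       -1.68959388e-04,  3.48019412e-04]), 'joint_efforts': array([ 1.41722463e-03, -4.32007205e+01, -2.44691616e+01,  7.18729338e-02,
        5.26969868e-02, -5.77255628e-05]), 'tool_pos': array([ 0.11959204, -0.51108223,  0.40414136]), 'tool_rot': array([-3.14029951e+00, -1.89239068e-04,  2.29768135e-01]), 'contact_force': array([ 1.02014036, -0.68412932,  0.55987234]), 'torque': array([ 0.02576373, -0.01786825, -0.00864429]), 'grip_force': 0.0, 'opening': 0.0919111210204427}
```

View pics/top0b.png

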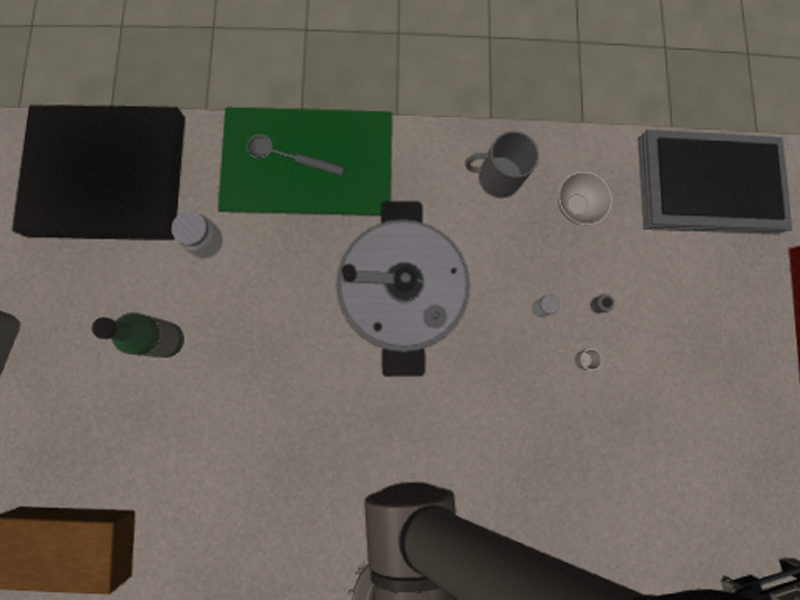

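View pics/side0b.png

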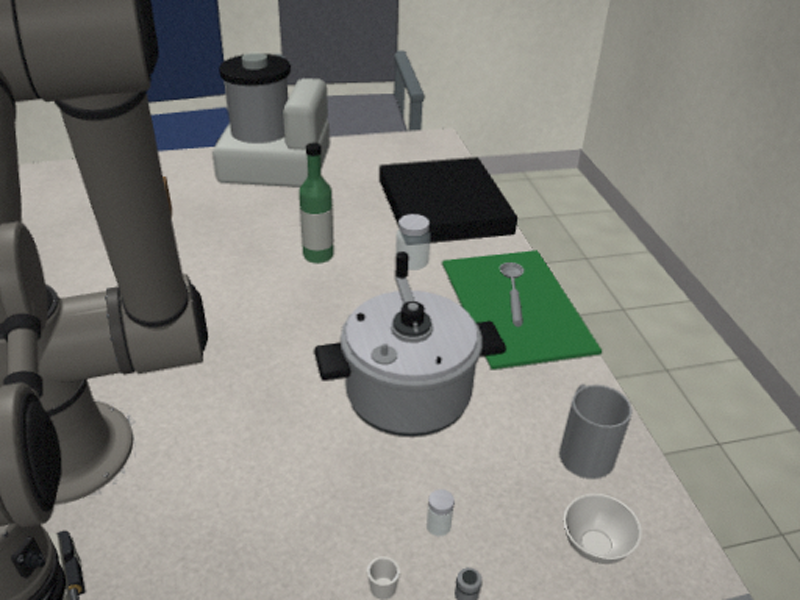

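Top view: the knob is at (349,273) on a bar pointing +y, so clockwise takes it towards +x. The vent is at (435,316), and the shaker (545,304), weight (603,303) and egg cup (588,360) are to the right. I'll enlarge these areas.

```bash
python3 - <<'E'
from h import *
a=cv2.imread("pics/top0.png")
c1=cv2.resize(a[135:245,210:305],None,fx=5,fy=5,interpolation=cv2.INTER_CUBIC)
c2=cv2.resize(a[180:245,335:395],None,fx=5,fy=5,interpolation=cv2.INTER_CUBIC)
o=np.zeros((550,780,3),np.uint8);o[:550,:475]=c1;o[:325,478:778]=c2
cv2.imwrite("pics/c1.png",o)
d=np.load("top0.npy");P=cloud("top",d)
def med(m): q=P[m]; return np.median(q,0),m.sum()
# lid top points: fit rim circle
for lo,hi,nm in((.136,.150,"lid"),(.215,.24,"knob")):
    m=(P[...,2]>lo)&(P[...,2]<hi)&(abs(P[...,0]-.4)<.25)&(abs(P[...,1]-.08)<.2); m[:130]=0;m[250:]=0;m[:,:205]=0;m[:,310:]=0
    q=P[m]; 
    (c,r)=cv2.minEnclosingCircle(q[:,:2].astype(np.float32)) ; print(nm,m.sum(),c,r,q.mean(0))
m=(P[...,2]>.03)&(P[...,2]<.09); m[:175]=0;m[250:]=0;m[:,:335]=0;m[:,395:]=0
n,l,s,ce=cv2.connectedComponentsWithStats(m.astype(np.uint8))
for i in range(1,n):
    q=P[l==i]; z=q[:,2].max(); t=q[q[:,2]>z-.006]; print(len(q),ce[i],z,t.mean(0),len(t))
E
```

```text
lid 3782 (0.5739808082580566, 0.0272593405097723) 0.10676455497741699 [0.56206029 0.02408408 0.14277956]
knob 67 (0.5760533809661865, 0.11768089234828949) 0.010748707689344883 [0.57545391 0.1173257  0.22716752]
161 [350.05590062 194.71428571] 0.06970581230762259 [ 0.55284145 -0.24881908  0.06539348] 73
105 [386.4952381  193.19047619] 0.05107844352305238 [ 0.56151487 -0.3640563   0.04763843] 50
95 [377.81052632 229.48421053] 0.04939664828305192 [ 0.45069128 -0.33053759  0.0456613 ] 44
```

View pics/c1.png

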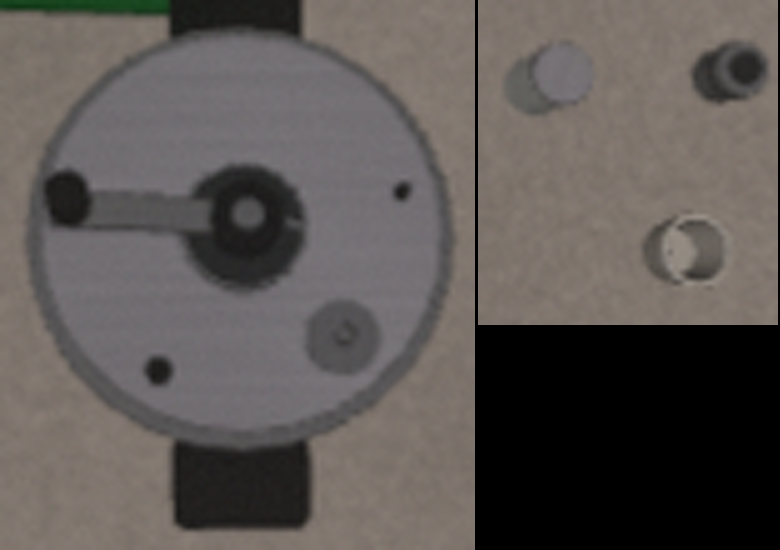

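```bash
python3 - <<'E'
from h import *
from scipy.optimize import least_squares
def circ(q,r=None):
    f=lambda p:np.hypot(q[:,0]-p[0],q[:,1]-p[1])-(r or p[2])
    s=least_squares(f,[*q.mean(0)[:2],.03],loss="soft_l1",f_scale=.002); return s.x.round(4), np.abs(s.fun).mean().round(4)
for n in("top","side"):
    P=cloud(n,np.load(n+"0.npy")); X,Y,Z=P[...,0],P[...,1],P[...,2]
    C=np.array([.572,.027])
    near=np.hypot(X-C[0],Y-C[1])
    k=(np.hypot(X-.575,Y-.117)<.02)&(Z>.19); q=P[k]; t=q[q[:,2]>.224]
    print(n,"knob top",len(t),t.mean(0).round(4),cv2.minEnclosingCircle(t[:,:2].astype(np.float32)),"side",circ(q[q[:,2]<.222],.011))
    # body wall of pot
    w=(near<.13)&(near>.1)&(Z>.05)&(Z<.10)&(abs(Y-C[1])>.04); print(" pot wall",w.sum(),circ(P[w],.11) if w.sum()>20 else "")
    l=(near<.125)&(Z>.136)&(Z<.144); 
    q=P[l]; b=np.degrees(np.arctan2(q[:,1]-C[1],q[:,0]-C[0]))//10; rr=np.hypot(q[:,0]-C[0],q[:,1]-C[1])
    e=np.array([q[b==i][np.argmax(rr[b==i])] for i in np.unique(b)]); print(" lid edge",circ(e), "lid z",np.median(q[:,2]))
    h=(near<.04)&(Z>.15); print(" hub z",np.percentile(Z[h],[20,50,80,99]).round(4)); t=P[h]; t=t[t[:,2]>t[:,2].max()-.006]; print(" hub top",t.mean(0),len(t))
    s=(np.hypot(X-.51,Y+.015)<.035)&(Z>.1445)&(Z<.15); print(" seat",s.sum(),P[s].mean(0),cv2.minEnclosingCircle(P[s][:,:2].astype(np.float32)))
    s=(np.hypot(X-.51,Y+.015)<.035)&(Z>.153); print(" pipe",s.sum(),P[s].mean(0) if s.any() else "", Z[s].max() if s.any() else"")
    s=(np.hypot(X-.5615,Y+.364)<.03)&(Z>.008); q=P[s]; t=q[q[:,2]>.041]; print(" weight",len(t),t.mean(0),cv2.minEnclosingCircle(t[:,:2].astype(np.float32)),circ(q[q[:,2]<.04],.0165),(q[:,2]<.04).sum())
print("pix seat",atz("top",278,202.2,.146),"hub",atz("top",259.2,177,.195),"side seat",atz("side",384*.64-.2,354.5*.64-.2,.146))
E
```

```text
top knob top 61 [0.576  0.1171 0.2278] ((0.5762355327606201, 0.11770328879356384), 0.010654334910213947) side (array([0.5772, 0.1174, 0.03  ]), np.float64(0.0002))
 pot wall 0 
 lid edge (array([0.5744, 0.0272, 0.1062]), np.float64(0.0004)) lid z 0.14220489711085432
 hub z [0.1598 0.1639 0.1872 0.1936]
 hub top [0.57439048 0.0277012  0.19163149] 38
 seat 163 [ 0.51649142 -0.02412631  0.14659904] ((0.5122829079627991, -0.014703486114740372), 0.032644182443618774)
 pipe 11 [ 0.51705472 -0.02552221  0.16539219] 0.16776845910965024
 weight 82 [ 0.56166295 -0.36432033  0.04600215] ((0.5610349178314209, -0.36568015813827515), 0.01662289723753929) (array([ 0.5622, -0.3672,  0.03  ]), np.float64(0.0006)) 49
side knob top 34 [0.5703 0.1163 0.2275] ((0.571924090385437, 0.11565887182950974), 0.012304317206144333) side (array([0.571, 0.118, 0.03 ]), np.float64(0.0011))
 pot wall 1057 (array([0.5688, 0.0282, 0.03  ]), np.float64(0.0011))
 lid edge (array([0.568 , 0.0257, 0.1067]), np.float64(0.0008)) lid z 0.14194762441132638
 hub z [0.1583 0.1632 0.1853 0.1918]
 hub top [0.56660732 0.02499753 0.18950176] 51
 seat 137 [ 0.51192666 -0.02797995  0.1465039 ] ((0.5116266012191772, -0.016942953690886497), 0.03363300859928131)
 pipe 22 [ 0.5116898  -0.02948415  0.16142313] 0.1678599339036096
 weight 176 [ 0.55709005 -0.36859648  0.04499773] ((0.557341456413269, -0.36694037914276123), 0.016858305782079697) (array([ 0.5583, -0.3664,  0.03  ]), np.float64(0.0006)) 117
pix seat [ 0.51655712 -0.02465321  0.146     ] hub [0.57355049 0.02838225 0.195     ] side seat [ 0.51281501 -0.02750117  0.146     ]
```

```bash
cat >> h.py <<'E'
def delta(x,y,z,yaw):  # grasp-point target -> mm shifts in tool axes, roll
    s=telemetry.observe(); p=s["tool_pos"]; w=s["tool_rot"][2]
    D=np.array([x,y,z+.159])-p; c,sn=np.cos(w),np.sin(w)
    r=(yaw-w+np.pi)%(2*np.pi)-np.pi
    print("t",round(s["time"],2),"grasp",(p-[0,0,.159]).round(4),"rot",s["tool_rot"].round(4),"F",s["contact_force"].round(1),"open",round(s["opening"],4),"grip",round(s["grip_force"],1),"j6",s["qpos"][5].round(2))
    print("-> dx %.1f dy %.1f dz %.1f roll %.3f"%(1e3*(c*D[0]+sn*D[1]),1e3*(sn*D[0]-c*D[1]),-1e3*D[2],-r))
E
python3 -m crank '[[1,50,-45,-20,-0.12],[1,100,-90,-40,-0.24],[1,145,-125,-40,-0.36],[1,195,-170,-40,-0.48],[1,245,-210,-40,-0.6],[1,290,-250,-40,-0.72],[1,340,-295,-40,-0.84],[1,390,-340,-40,-0.96],[1,440,-380,-40,-1.08],[1,485,-425,-40,-1.2],[1,535,-465,-40,-1.34],[1,585,-508,-40,-1.34]]'
python3 -c "from h import *;delta(.5735,.1168,.275,1.57)"
```

```text
time: 1.1
tool_pos: [0.4106, -0.1071, 0.4433]
tool_rot: [-3.141, 0.0, 1.576]
contact_force: [1.0, -1.4, -0.4]
opening: 0.092
grip_force: 0.0
t 1.1 grasp [ 0.4106 -0.1071  0.2843] rot [-3.1415e+00  2.0000e-04  1.5765e+00] F [ 1.  -1.4 -0.4] open 0.092 grip 0.0 j6 -0.44
-> dx 223.0 dy 164.2 dz 9.3 roll 0.006
```

```bash
python3 -m crank '[[1,40,30,2,0],[1,70,52,4,0],[1,105,78,6,0],[1,140,104,8,0],[1,175,130,9,0],[1,205,150,9,0],[1,223,164,9,0],[1,223,164,9,0],[1,223,164,9,0],[1,223,164,9,0],[1,223,164,9,0]]'
python3 -c "
from h import *;delta(.5735,.1168,.206,1.57)
o=[]
for n in('top','side'):
    p,d=vision.read_camera(n); cv2.imwrite(f'pics/{n}1.png',p[...,::-1])
    u,v=proj(n,[[.5735,.1168,.2]])[0]; u,v=int(u),int(v); o.append(cv2.resize(p[v-50:v+50,u-40:u+40,::-1],(400,500),interpolation=cv2.INTER_CUBIC)) 
cv2.imwrite('pics/c2.png',np.hstack(o))"
```

```text
time: 2.02
tool_pos: [0.5738, 0.1126, 0.4343]
tool_rot: [-3.141, 0.0, 1.569]
contact_force: [-0.2, -1.1, 0.4]
opening: 0.0917
grip_force: 0.0
t 2.02 grasp [0.5738 0.1126 0.2753] rot [-3.1410e+00  4.0000e-04  1.5687e+00] F [-0.2 -1.1  0.4] open 0.0917 grip 0.0 j6 0.07
-> dx 4.2 dy -0.3 dz 69.3 roll -0.001
```

View pics/c2.png

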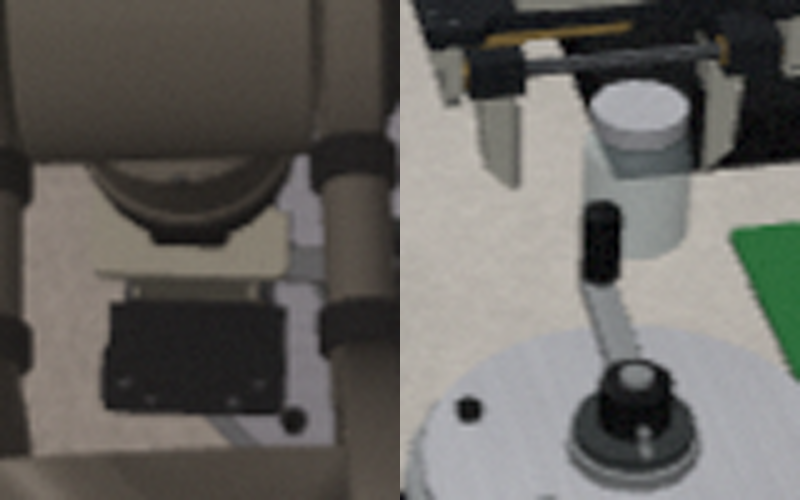

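The top view is hidden by the arm. The side view shows the fingers straddling the knob at (600,240) in the crop, with the collar rib visible at (645,443). I'll bias the grasp clockwise, descend and close.

```bash
python3 -m crank '[[1,4,4,25,0],[1,4,4,50,0],[1,4,4,68,0],[1,4,4,68,0],[0,4,4,68,0],[-0.2,4,4,68,0],[-0.4,4,4,68,0],[-0.6,4,4,68,0],[-1,4,4,68,0],[-1,4,4,68,0],[-1,4,4,68,0],[-1,4,4,68,0]]' 30
python3 -c "
from h import *;delta(.571,.027,.206,1.57)"
```

```text
time: 3.12
tool_pos: [0.5782, 0.1176, 0.3664]
tool_rot: [3.141, 0.0, 1.57]
contact_force: [0.0, -0.7, -0.2]
opening: 0.0428
grip_force: 0.0
t 3.12 grasp [0.5782 0.1176 0.2074] rot [3.1414e+00 1.0000e-04 1.5699e+00] F [ 0.  -0.7 -0.2] open 0.0428 grip 0.0 j6 0.07
-> dx -90.7 dy -7.1 dz 1.4 roll -0.000
```

```bash
python3 -m crank '[[-1,0,0,0,0],[-1,0,0,0,0],[-1,0,0,0,0],[-1,0,0,0,0],[-1,0,0,0,0],[-1,0,0,0,0]]' 30
python3 -c "
from h import *;delta(.571,.027,.206,1.57)"
```

```text
time: 3.62
tool_pos: [0.5778, 0.1176, 0.366]
tool_rot: [-3.14, 0.0, 1.57]
contact_force: [-4.8, 1.3, 1.0]
opening: 0.0216
grip_force: 30.0
t 3.62 grasp [0.5778 0.1176 0.207 ] rot [-3.1399e+00  2.0000e-04  1.5699e+00] F [-4.8  1.3  1. ] open 0.0216 grip 30.0 j6 0.07
-> dx -90.6 dy -6.8 dz 1.0 roll -0.000
```

```bash
cat >> h.py <<'E'
AX=np.array([.571,.0275])
def arc(phis):
    s=telemetry.observe(); p=s["tool_pos"][:2]; w=s["tool_rot"][2]; c,sn=np.cos(w),np.sin(w)
    v=p-AX; th=np.arctan2(v[1],v[0]); e=np.array([np.cos(th),np.sin(th)]); F=s["contact_force"][:2]
    print("t %.2f th %.4f R %.4f Ft(ccw+) %.1f Fr %.1f Fz %.1f yaw %.3f j6 %.2f"%(s["time"],th,np.hypot(*v),F@[-e[1],e[0]],F@e,s["contact_force"][2],w,s["qpos"][5]))
    for f in phis:
        D=1e3*(AX+.09*np.array([np.cos(th-f),np.sin(th-f)])-p); print("%.2f: %.1f, %.1f"%(f,c*D[0]+sn*D[1],sn*D[0]-c*D[1]))
E
python3 -m crank '[[-1,-0.5,4.5,0,0.05],[-1,-1.1,9,0,0.1],[-1,-2,13.3,0,0.15],[-1,-3.1,17.7,0,0.2],[-1,-4.5,22,0,0.25],[-1,-6,26.2,0,0.3],[-1,-7.7,30.4,0,0.35],[-1,-7.7,30.4,0,0.35],[-1,-7.7,30.4,0,0.35]]'
python3 -c "
from h import *;arc([.05,.1,.15])"
```

```text
time: 4.37
tool_pos: [0.6087, 0.11, 0.3662]
tool_rot: [3.141, -0.0, 1.221]
contact_force: [-2.6, 1.1, -0.3]
opening: 0.0214
grip_force: 30.0
t 4.37 th 1.1419 R 0.0907 Ft(ccw+) 2.8 Fr -0.1 Fz -0.3 yaw 1.221 j6 0.40
0.05: -1.2, 4.4
0.10: -1.8, 8.9
0.15: -2.8, 13.3
```

```bash
python3 -m crank '[[-1,-1,4.4,0,0.05],[-1,-1.8,8.9,0,0.1],[-1,-1.8,8.9,0,0.1]]' >/dev/null
python3 -c "
from h import *;arc([.05,.1,.15])"
```

```text
t 4.62 th 1.0420 R 0.0904 Ft(ccw+) 3.7 Fr 3.6 Fz -0.2 yaw 1.119 j6 0.50
0.05: -0.8, 4.4
0.10: -1.5, 8.9
0.15: -2.4, 13.3
```

```bash
python3 -m crank '[[-1,-0.8,4.4,0,0.05],[-1,-1.5,8.9,0,0.1],[-1,-1.5,8.9,0,0.1]]' >/dev/null
python3 -c "
from h import *;arc([.05,.1,.15])"
```

```text
t 4.87 th 0.9423 R 0.0902 Ft(ccw+) 3.6 Fr 3.2 Fz -0.0 yaw 1.020 j6 0.59
0.05: -0.7, 4.5
0.10: -1.4, 8.9
0.15: -2.3, 13.3
```

```bash
python3 -m crank '[[-1,-0.7,4.5,0,0.05],[-1,-1.4,8.9,0,0.1],[-1,-1.4,8.9,0,0.1]]' >/dev/null
python3 -c "
from h import *;arc([.05,.1,.15])"
```

```text
t 5.12 th 0.8422 R 0.0901 Ft(ccw+) 3.3 Fr 3.7 Fz 1.1 yaw 0.920 j6 0.68
0.05: -0.6, 4.5
0.10: -1.2, 8.9
0.15: -2.2, 13.3
```

```bash
python3 -m crank '[[-1,-0.6,4.5,0,0.05],[-1,-1.2,8.9,0,0.1],[-1,-1.2,8.9,0,0.1]]' >/dev/null
python3 -c "
from h import *;arc([.05,.1,.15])"
```

```text
t 5.37 th 0.7415 R 0.0901 Ft(ccw+) 3.1 Fr 4.3 Fz 0.7 yaw 0.820 j6 0.77
0.05: -0.5, 4.5
0.10: -1.2, 8.9
0.15: -2.1, 13.3
```

```bash
python3 -m crank '[[-1,-0.5,4.5,0,0.05],[-1,-1.2,8.9,0,0.1],[-1,-1.2,8.9,0,0.1]]' >/dev/null
python3 -c "
from h import *;arc([.05,.1,.15])"
```

```text
t 5.62 th 0.6413 R 0.0900 Ft(ccw+) 4.4 Fr 3.4 Fz 1.1 yaw 0.720 j6 0.86
0.05: -0.5, 4.5
0.10: -1.2, 8.9
0.15: -2.1, 13.3
```

```bash
python3 -m crank '[[-1,-0.5,4.5,0,0.05],[-1,-1.2,8.9,0,0.1],[-1,-1.2,8.9,0,0.1]]' >/dev/null
python3 -c "
from h import *;arc([.05,.1,.15])"
```

```text
t 5.87 th 0.5406 R 0.0900 Ft(ccw+) 2.5 Fr 3.4 Fz 0.4 yaw 0.620 j6 0.95
0.05: -0.5, 4.5
0.10: -1.2, 8.9
0.15: -2.1, 13.3
```

```bash
python3 -m crank '[[-1,-0.5,4.5,0,0.05],[-1,-1.2,8.9,0,0.1],[-1,-1.2,8.9,0,0.1]]' >/dev/null
python3 -c "
from h import *;arc([.05,.07,.1,.15])"
```

```text
t 6.12 th 0.4401 R 0.0900 Ft(ccw+) 3.5 Fr 3.8 Fz 0.8 yaw 0.520 j6 1.03
0.05: -0.4, 4.5
0.07: -0.7, 6.3
0.10: -1.1, 8.9
0.15: -2.0, 13.3
```

```bash
python3 -m crank '[[-1,-0.4,4.5,0,0.05],[-1,-0.7,6.3,0,0.07],[-1,-0.7,6.3,0,0.07]]' >/dev/null
python3 -c "
from h import *;arc([.05,.07,.1,.15])"
```

```text
t 6.37 th 0.3799 R 0.0900 Ft(ccw+) 7.6 Fr 3.6 Fz 0.0 yaw 0.452 j6 1.09
0.05: -0.5, 4.5
0.07: -0.7, 6.3
0.10: -1.1, 8.9
0.15: -2.0, 13.3
```

```bash
python3 -m crank '[[-1,-0.2,2.2,0,0.02],[-1,-0.4,4.5,0,0.05],[-1,-0.4,4.5,0,0.05]]' >/dev/null
python3 -c "
from h import *;arc([.05,.07,.1,.15])"
```

```text
t 6.62 th 0.3468 R 0.0901 Ft(ccw+) 13.5 Fr 3.6 Fz 2.6 yaw 0.402 j6 1.14
0.05: -0.5, 4.5
0.07: -0.7, 6.3
0.10: -1.1, 8.9
0.15: -1.9, 13.4
```

```bash
python3 -m crank '[[-1,-0.3,3,0,0.03],[-1,-0.6,6,0,0.065],[-1,-0.6,6,0,0.065]]' >/dev/null
python3 -c "
from h import *;arc([.05,.07,.1,.15])
o=[]
for n in('top','side'):
    p,d=vision.read_camera(n); cv2.imwrite(f'pics/{n}2.png',p[...,::-1])
    u,v=proj(n,[[.571,.0275,.17]])[0]; u,v=int(u),int(v); o.append(cv2.resize(p[v-40:v+40,u-32:u+32,::-1],(400,500),interpolation=cv2.INTER_CUBIC)) 
cv2.imwrite('pics/c3.png',np.hstack(o))"
```

```text
t 6.87 th 0.2828 R 0.0901 Ft(ccw+) 15.0 Fr 2.5 Fz 1.7 yaw 0.337 j6 1.19
0.05: -0.5, 4.5
0.07: -0.7, 6.3
0.10: -1.1, 8.9
0.15: -1.9, 13.4
```

View pics/c3.png

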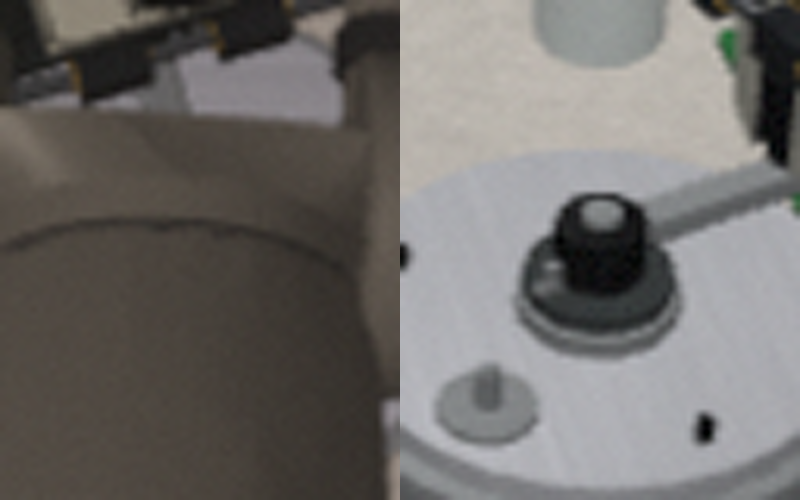

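The side view shows the rib at about (549,272) in the crop and the vent with its pipe clear. The push is on the 15 N plateau, so I'll measure the rib's angle by unwrapping the collar annulus.

```bash
python3 - <<'E'
from h import *
for z,c in((.164,(.568,.0262)),(.164,(.567,.0255)),(.160,(.568,.0262))):
  for k in "02":
    g=cv2.GaussianBlur(cv2.cvtColor(cv2.imread(f"pics/side{k}.png"),cv2.COLOR_BGR2GRAY).astype(np.float32),(0,0),.6)
    th=np.radians(np.arange(130,300,1)); s=0
    for r in (.022,.024,.026,.028):
        q=proj("side",np.c_[c[0]+r*np.cos(th),c[1]+r*np.sin(th),0*th+z]).astype(np.float32)
        s=s+cv2.remap(g,q[:,0].reshape(-1,1),q[:,1].reshape(-1,1),cv2.INTER_CUBIC).ravel()/4
    i=s.argmax(); w=slice(max(i-8,0),i+9); b=np.clip(s[w]-s[w].max()*.6,0,None); t=(b*th[w]).sum()/b.sum()
    print(z,c,k,"peak deg",np.degrees(t).round(1),"rad-pi",(t-np.pi).round(3), s[::8].round())
E
```

```text
0.164 (0.568, 0.0262) 0 peak deg 272.3 rad-pi 1.611 [ 72.  77.  80.  80.  75.  68.  64.  61.  58.  58.  58.  58.  59.  58.
  58.  57.  60.  85. 103.  73.  58.  57.]
0.164 (0.568, 0.0262) 2 peak deg 199.0 rad-pi 0.332 [71. 76. 75. 78. 77. 70. 66. 71. 89. 93. 75. 61. 56. 55. 56. 55. 56. 55.
 56. 56. 56. 56.]
0.164 (0.567, 0.0255) 0 peak deg 274.4 rad-pi 1.648 [ 76.  81.  85.  86.  80.  72.  67.  63.  58.  57.  57.  58.  58.  58.
  58.  58.  58.  75. 103.  82.  60.  57.]
0.164 (0.567, 0.0255) 2 peak deg 198.2 rad-pi 0.317 [76. 78. 80. 84. 80. 73. 67. 72. 87. 89. 72. 59. 55. 55. 56. 56. 55. 55.
 56. 57. 57. 56.]
0.16 (0.568, 0.0262) 0 peak deg 275.1 rad-pi 1.659 [56. 65. 69. 69. 66. 66. 64. 58. 56. 55. 54. 55. 55. 55. 54. 54. 55. 68.
 89. 76. 57. 56.]
0.16 (0.568, 0.0262) 2 peak deg 189.8 rad-pi 0.171 [58. 65. 73. 73. 68. 67. 74. 85. 84. 67. 55. 53. 52. 53. 53. 52. 52. 52.
 54. 55. 54. 55.]
```

```bash
python3 -m crank '[[-1,-0.2,2.2,0,0.025],[-1,-0.5,4.2,0,0.045],[-1,-0.5,4.2,0,0.045],[-1,-0.5,4.2,0,0.045]]' >/dev/null
python3 -c "
from h import *;arc([.05])"
python3 -m crank '[[-0.5,0,0,0,0],[0,0,0,0,0],[0,0,0,0,0],[0.3,0,0,0,0],[0.3,0,0,0,0],[0.3,0,0,0,0],[0.3,0,0,0,0],[0.3,0,0,0,0]]'
python3 -c "
from h import *;arc([.05]);delta(.5595,-.3655,.15,2.23)"
```

```text
t 7.30 th 0.2387 R 0.0901 Ft(ccw+) 15.1 Fr 3.0 Fz 1.1 yaw 0.294 j6 1.23
0.05: -0.4, 4.5
time: 7.97
tool_pos: [0.6587, 0.045, 0.3664]
tool_rot: [3.141, -0.0, 0.29]
contact_force: [-0.3, -0.0, 0.8]
opening: 0.0589
grip_force: 0.0
t 7.97 th 0.1969 R 0.0894 Ft(ccw+) 0.0 Fr -0.3 Fz 0.8 yaw 0.290 j6 1.23
0.05: 0.1, 4.5
t 7.97 grasp [0.6587 0.045  0.2074] rot [ 3.1411e+00 -3.0000e-04  2.8960e-01] F [-0.3 -0.   0.8] open 0.0589 grip 0.0 j6 1.23
-> dx -212.3 dy 365.1 dz 57.4 roll -1.940
```

```bash
python3 -m crank '[[0.3,0,0,-30,0],[0.3,0,0,-60,0],[0.3,0,0,-70,0],[0.3,-20,35,-70,0.12],[0.3,-40,70,-70,0.24],[0.3,-60,105,-70,0.36],[0.3,-80,140,-70,0.48],[0.3,-100,175,-70,0.6],[0.3,-120,208,-70,0.72],[0.3,-140,240,-70,0.84],[0.3,-160,275,-70,0.96],[0.3,-180,310,-70,1.08]]' >/dev/null
python3 - <<'E'
from h import *
delta(.5595,-.3655,.15,-.91)
for n in("top","side"):
    p,d=vision.read_camera(n); cv2.imwrite(f"pics/{n}3.png",p[...,::-1]); np.save(f"{n}3.npy",d)
    P=cloud(n,d); X,Y,Z=np.moveaxis(P,-1,0)
    k=(np.hypot(X-.659,Y-.045)<.03)&(Z>.21)&(Z<.24); 
    if k.any(): t=P[k]; print(n,k.sum(),t.mean(0).round(4),cv2.minEnclosingCircle(t[t[:,2]>.224][:,:2].astype(np.float32)))
E
```

```text
t 8.97 grasp [ 0.5738 -0.3049  0.2773] rot [ 3.1415e+00 -4.0000e-04 -7.9590e-01] F [ 1.1  0.1 -0.1] open 0.0599 grip 0.0 j6 1.76
-> dx 33.3 dy 52.6 dz 127.3 roll 0.114
top 73 [0.659  0.0518 0.2257] ((0.6611859798431396, 0.051390789449214935), 0.010717945173382759)
side 73 [0.6522 0.0473 0.2223] ((0.6557338833808899, 0.051447782665491104), 0.01112085860222578)
```

```bash
python3 -m crank '[[0.3,15,25,10,0.1],[0.3,33,53,30,0.114],[0.3,33,53,60,0.114],[0.3,33,53,85,0.114],[0.3,33,53,85,0.114],[0.3,33,53,85,0.114],[0.3,33,53,85,0.114]]' >/dev/null
python3 - <<'E'
from h import *
delta(.5595,-.3655,.028,-.91)
o=[]
u,v=proj("top",[[.574,.0277,.165]])[0]; u,v=int(round(u)),int(round(v)); a=cv2.imread("pics/top3.png"); o.append(cv2.resize(a[v-25:v+25,u-20:u+20],(400,500),interpolation=cv2.INTER_CUBIC)); print(u,v)
p,d=vision.read_camera("side"); cv2.imwrite("pics/side4.png",p[...,::-1])
u,v=proj("side",[[.558,-.366,.06]])[0]; u,v=int(u),int(v);print(u,v); v=min(v,384-50); o.append(cv2.resize(p[v-50:v+50,u-40:u+40,::-1],(400,500),interpolation=cv2.INTER_CUBIC))
cv2.imwrite("pics/c4.png",np.hstack(o))
E
```

```text
t 9.65 grasp [ 0.5608 -0.3636  0.1941] rot [-3.1411e+00 -2.6000e-03 -9.0300e-01] F [-0.9 -0.9  0.4] open 0.0595 grip 0.0 j6 1.78
-> dx 0.7 dy 2.2 dz 166.1 roll 0.007
259 179
300 365
```

View pics/c4.png

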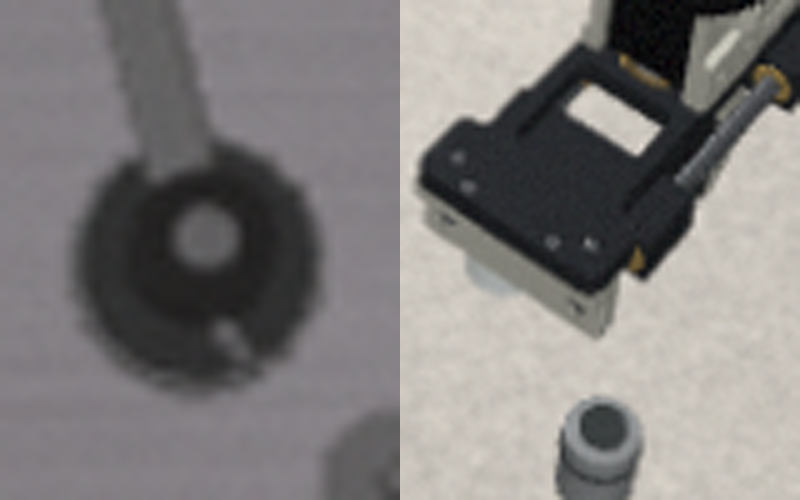

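Left: the bar points about 14° left of up and the rib lies about 24° right of down, so the slip is about 0.18 rad, within the window. Right: the gripper is above the weight, which is at (600,440) in the crop. I'll descend and grip it.

```bash
python3 -m crank '[[0.3,0.7,2.2,35,0.007],[0.3,0.7,2.2,75,0.007],[0.3,0.7,2.2,115,0.007],[0.3,0.7,2.2,150,0.007],[0.3,0.7,2.2,166,0.007],[0.3,0.7,2.2,166,0.007],[0.3,0.7,2.2,166,0.007],[-1,0.7,2.2,166,0.007],[-1,0.7,2.2,166,0.007],[-1,0.7,2.2,166,0.007],[-1,0.7,2.2,166,0.007],[-1,0.7,2.2,166,0.007]]' 25
python3 -m crank '[[-1,0,0,0,0],[-1,0,0,0,0],[-1,0,0,0,0],[-1,0,0,0,0]]' 25 | tail -2
python3 -c "
from h import *;delta(.514,-.0265,.25,.66)"
```

```text
time: 10.7
tool_pos: [0.5592, -0.366, 0.1866]
tool_rot: [-3.141, -0.002, -0.911]
contact_force: [0.2, -0.4, 4.5]
opening: 0.0329
grip_force: 25.0
opening: 0.0327
grip_force: 25.0
t 11.03 grasp [ 0.5592 -0.366   0.0276] rot [-3.1411e+00 -1.9000e-03 -9.1120e-01] F [-0.3  0.7  6. ] open 0.0327 grip 25.0 j6 1.79
-> dx -296.0 dy -172.3 dz -222.4 roll -1.571
```

```bash
python3 -m crank '[[-1,0,0,-20,0],[-1,0,0,-50,0],[-1,0,0,-90,0],[-1,0,0,-130,-0.1],[-1,0,0,-170,-0.2],[-1,-10,-6,-200,-0.3],[-1,-35,-20,-222,-0.4],[-1,-70,-40,-222,-0.5],[-1,-105,-61,-222,-0.6],[-1,-140,-81,-222,-0.7],[-1,-175,-102,-222,-0.8],[-1,-175,-102,-222,-0.8]]' >/dev/null
python3 -c "
from h import *;delta(.514,-.0265,.25,.66)"
```

```text
t 12.03 grasp [ 0.5312 -0.1588  0.2485] rot [-3.1382e+00  2.0000e-03 -1.0120e-01] F [ 1.1  0.1 -1.3] open 0.0329 grip 25.0 j6 1.24
-> dx -30.5 dy -129.9 dz -1.5 roll -0.761
```

```bash
python3 -m crank '[[-1,-5,-20,0,-0.11],[-1,-10,-40,0,-0.22],[-1,-15,-65,0,-0.33],[-1,-20,-85,0,-0.44],[-1,-25,-105,0,-0.55],[-1,-28,-120,0,-0.66],[-1,-30.5,-130,0,-0.761],[-1,-30.5,-130,0,-0.761],[-1,-30.5,-130,35,-0.761],[-1,-30.5,-130,35,-0.761],[-1,-30.5,-130,35,-0.761],[-1,-30.5,-130,35,-0.761]]' >/dev/null
python3 - <<'E'
from h import *
delta(.514,-.0265,.1736,.66)
o=[]
for n in("top","side"):
    p,d=vision.read_camera(n); cv2.imwrite(f"pics/{n}5.png",p[...,::-1]); np.save(f"{n}5.npy",d)
    u,v=proj(n,[[.514,-.0265,.18]])[0]; u,v=int(round(u)),int(round(v)); print(n,u,v)
    o.append(cv2.resize(p[v-30:v+30,u-24:u+24,::-1],(400,500),interpolation=cv2.INTER_CUBIC))
cv2.imwrite("pics/c5.png",np.hstack(o))
E
```

```text
t 13.03 grasp [ 0.5167 -0.0331  0.214 ] rot [3.1414e+00 1.0000e-04 6.4750e-01] F [ 0.1 -0.3 -1.3] open 0.0326 grip 25.0 j6 0.71
-> dx 1.8 dy -6.9 dz 40.4 roll -0.012
top 280 202
side 246 216
```

View pics/c5.png

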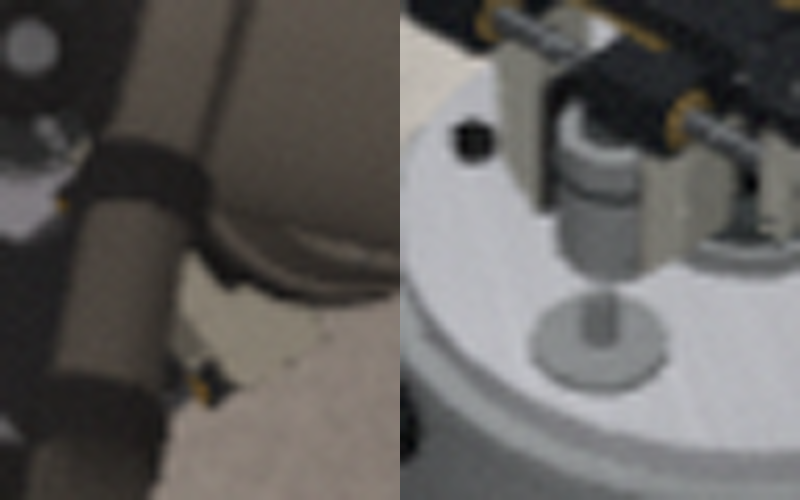

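The top view is blocked. The side view shows the weight upright, with its left edge at 558 and bottom at (600,280) in the crop, about 4 mm right of the pipe at column 600. I'll fit both in the side depth map to get the relative offset.

```bash
python3 - <<'E'
from h import *
from scipy.optimize import least_squares
fit=lambda q,r:least_squares(lambda p:np.hypot(q[:,0]-p[0],q[:,1]-p[1])-r,q.mean(0)[:2]+[.003,.012],loss="soft_l1",f_scale=.001)
d=np.load("side5.npy");P=cloud("side",d);p=cv2.imread("pics/side5.png")
# weight lateral pixels: crop x 565..630,y 205..262
def box(x0,x1,y0,y1): # crop px -> mask
    m=np.zeros(d.shape,bool); m[216-30+int(y0/8.33):216-30+int(y1/8.33), 246-24+int((x0-400)/8.33):246-24+int((x1-400)/8.33)]=1; return m&(d>0)
q=P[box(568,632,208,265)]; s=fit(q,.0165); print("weight n",len(q),s.x.round(4),np.abs(s.fun).mean().round(4),q[:,2].min(),q[:,2].max())
for f in("side0.npy","side5.npy","side3.npy"):
    D=np.load(f);Q=cloud("side",D);X,Y,Z=np.moveaxis(Q,-1,0)
    k=(np.hypot(X-.512,Y+.028)<.012)&(Z>.151)&(Z<.162); q=Q[k]; s=fit(q,.005) 
    k2=(np.hypot(X-.512,Y+.028)<.026)&(Z>.1445)&(Z<.1485); 
    t=Q[k2]; s2=least_squares(lambda c:np.maximum(np.hypot(t[:,0]-c[0],t[:,1]-c[1])-.0195,0),[.512,-.028]) ; print(f,len(q),q.mean(0).round(4),"pipe",s.x.round(4),np.abs(s.fun).mean().round(4),"seat",len(t),t.mean(0).round(4),s2.x.round(4), cv2.minEnclosingCircle(t[:,:2].astype(np.float32)))
E
```

```text
weight n 49 [ 0.5137 -0.0332] 0.0012 0.19397407166434427 0.21789688243553146
side0.npy 12 [ 0.5118 -0.0307  0.1566] pipe [ 0.5114 -0.0267] 0.0009 seat 120 [ 0.5121 -0.0299  0.1465] [ 0.5123 -0.0281] ((0.5133429765701294, -0.028482725843787193), 0.02392071858048439)
side5.npy 12 [ 0.512  -0.0299  0.1569] pipe [ 0.5123 -0.0259] 0.0005 seat 111 [ 0.5118 -0.0293  0.1465] [ 0.5117 -0.0284] ((0.5110648274421692, -0.029634810984134674), 0.02270912379026413)
side3.npy 16 [ 0.5119 -0.029   0.1556] pipe [ 0.5121 -0.0329] 0.0015 seat 116 [ 0.5118 -0.0288  0.1463] [ 0.5128 -0.0266] ((0.5138046145439148, -0.025574609637260437), 0.02320038713514805)
```

```bash
python3 -m crank '[[-1,1.9,-6.5,8,0],[-1,1.9,-6.5,14,0],[-1,1.9,-6.5,14,0],[-1,1.9,-6.5,14,0]]' >/dev/null
python3 - <<'E'
from h import *
delta(.5143,-.0268,.1736,.66)
p,d=vision.read_camera("side"); cv2.imwrite("pics/side6.png",p[...,::-1]); np.save("side6.npy",d)
u,v=246,216
cv2.imwrite("pics/c6.png",cv2.resize(p[v-20:v+25,u-24:u+26,::-1],None,fx=12,fy=12,interpolation=cv2.INTER_CUBIC))
E
```

```text
t 13.47 grasp [ 0.5138 -0.0259  0.1989] rot [-3.1409e+00  8.0000e-04  6.5000e-01] F [ 0.2  0.  -1.5] open 0.0327 grip 25.0 j6 0.72
-> dx -0.2 dy 1.0 dz 25.3 roll -0.010
```

View pics/c6.png

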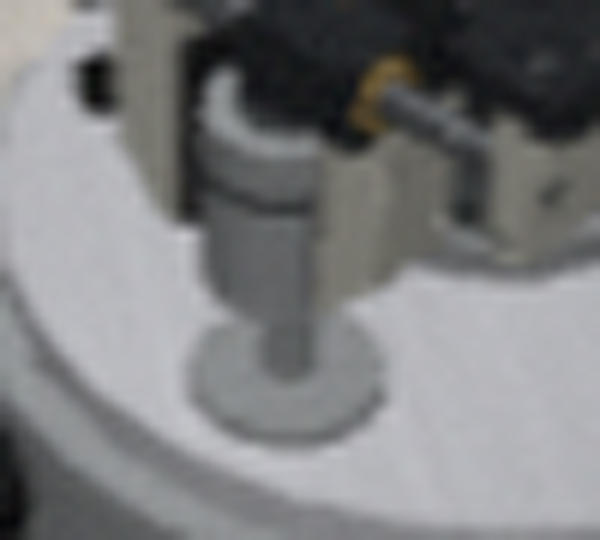

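The side view puts the weight's centre at column 285 and the pipe at 288, so they agree within about 0.5 mm. I'll descend slowly and watch the force.

```bash
python3 -m crank '[[-1,-0.1,0.7,2,0],[-1,-0.1,0.7,4,0],[-1,-0.1,0.7,6,0],[-1,-0.1,0.7,8,0],[-1,-0.1,0.7,9,0],[-1,-0.1,0.7,9,0],[-1,-0.1,0.7,9,0]]' | head -4
python3 -c "
from h import *;delta(.5141,-.0265,.1736,.65)"
```

```text
time: 14.1
tool_pos: [0.5144, -0.0267, 0.3492]
tool_rot: [-3.142, -0.0, 0.65]
contact_force: [-0.1, 0.6, -1.0]
t 14.1 grasp [ 0.5144 -0.0267  0.1902] rot [-3.1415 -0.      0.6498] F [-0.1  0.6 -1. ] open 0.0326 grip 25.0 j6 0.72
-> dx -0.1 dy -0.3 dz 16.6 roll -0.000
```

```bash
python3 -m crank '[[-1,0,0,2,0],[-1,0,0,4,0],[-1,0,0,6,0],[-1,0,0,8,0],[-1,0,0,8,0]]' | head -4
python3 -c "
from h import *;delta(.5141,-.0265,.1736,.65)"
```

```text
time: 14.52
tool_pos: [0.5145, -0.0265, 0.341]
tool_rot: [-3.142, -0.001, 0.65]
contact_force: [2.8, 3.5, -2.6]
t 14.52 grasp [ 0.5145 -0.0265  0.182 ] rot [-3.1416e+00 -8.0000e-04  6.4980e-01] F [ 2.8  3.5 -2.6] open 0.0329 grip 25.0 j6 0.72
-> dx -0.4 dy -0.2 dz 8.4 roll -0.000
```

```bash
python3 -m crank '[[-1,0.8,0,0,0],[-1,0.8,0,2,0],[-1,0.8,0,4,0],[-1,0.8,0,6,0],[-1,0.8,0,7,0],[-1,0.8,0,7,0]]' | head -4
python3 -c "
from h import *;delta(.5141,-.0265,.1736,.65)"
```

```text
time: 15.02
tool_pos: [0.5149, -0.0262, 0.3339]
tool_rot: [-3.141, 0.001, 0.65]
contact_force: [2.1, 0.4, -3.0]
t 15.02 grasp [ 0.5149 -0.0262  0.1749] rot [-3.1412e+00  5.0000e-04  6.4980e-01] F [ 2.1  0.4 -3. ] open 0.0327 grip 25.0 j6 0.72
-> dx -0.8 dy -0.3 dz 1.3 roll -0.000
```

```bash
python3 -m crank '[[-1,0.3,0,1,0],[-1,0.3,0,2,0],[-1,0.3,0,2.5,0],[-1,0.3,0,2.5,0]]' | head -4
python3 -c "
from h import *;delta(.5141,-.0265,.1736,.65)"
```

```text
time: 15.35
tool_pos: [0.515, -0.0262, 0.3326]
tool_rot: [3.141, 0.0, 0.65]
contact_force: [-2.7, 0.1, 5.9]
t 15.35 grasp [ 0.515  -0.0262  0.1736] rot [3.1411e+00 4.0000e-04 6.4990e-01] F [-2.7  0.1  5.9] open 0.0328 grip 25.0 j6 0.72
-> dx -0.9 dy -0.3 dz -0.0 roll -0.000
```

Fz is +5.9 N at exactly the predicted seat height. I'll release, lift away and check.

```bash
python3 -m crank '[[-0.1,0,0,0,0],[0.3,0,0,0,0],[0.3,0,0,0,0],[0.3,0,0,0,0],[0.3,0,0,-15,0],[0.3,0,0,-35,0],[0.3,0,0,-70,0],[0.3,0,0,-110,0],[0.3,0,20,-150,0],[0.3,0,60,-160,0],[0.3,0,100,-160,0],[0.3,0,140,-160,0]]' 
python3 -m crank '[[0.3,0,40,0,0],[0.3,0,80,0,0],[0.3,0,120,0,0],[0.3,0,120,0,0]]' >/dev/null
python3 - <<'E'
from h import *
delta(.5,0,.2,.65)
o=[]
for n,c,s in(("top",[.557,0,.16],(40,50)),("side",[.55,0,.18],(40,50))):
    p,d=vision.read_camera(n); cv2.imwrite(f"pics/{n}7.png",p[...,::-1]); P=cloud(n,d); X,Y,Z=np.moveaxis(P,-1,0)
    k=(np.hypot(X-.514,Y+.0265)<.022)&(Z>.175)&(Z<.23); print(n,k.sum(),P[k].mean(0).round(4) if k.any() else "",np.percentile(Z[k],[50,90,100]).round(4) if k.any() else "")
    u,v=proj(n,[c])[0].astype(int); o.append(cv2.resize(p[v-50:v+50,u-40:u+40,::-1],(400,500),interpolation=cv2.INTER_CUBIC))
cv2.imwrite("pics/c7.png",np.hstack(o))
E
```

```text
time: 16.35
tool_pos: [0.6005, -0.1386, 0.4938]
tool_rot: [3.138, -0.002, 0.651]
contact_force: [1.6, -0.0, 0.8]
opening: 0.0594
grip_force: 0.0
t 16.68 grasp [ 0.6759 -0.2398  0.3263] rot [-3.1387  0.0036  0.6446] F [ 0.8  0.3 -3.1] open 0.0598 grip 0.0 j6 0.48
-> dx 3.5 dy -297.4 dz 126.3 roll -0.005
top 149 [ 0.516  -0.0256  0.1904] [0.1913 0.194  0.1964]
side 164 [ 0.5103 -0.0329  0.1875] [0.1893 0.1935 0.1952]
```

View pics/c7.png

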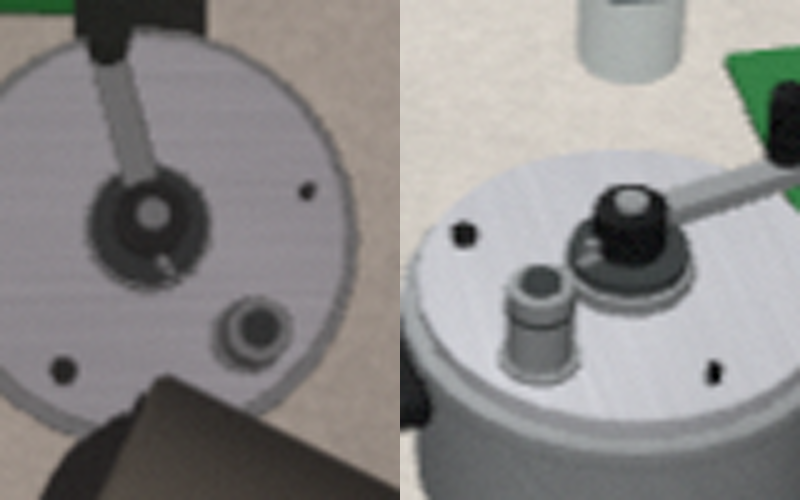

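The weight stands upright on its seat (top view (262,328), side view (540,320)) with its top at 0.190–0.193 m, as expected. The lever has not moved. Handing in.

```bash
python3 -m crank '[[0.3,0,0,0,0],[0.3,0,0,0,0],[0.3,0,0,0,0]]' >/dev/null; python3 -c "
from cell import ticket;print(ticket.hand_in())"
```

```text
the job is handed in; nothing more can be done
None
```

I turned the lever until its clutch slipped (about 0.18 rad by camera, inside the 0.06–0.26 window) and left it there. The regulator weight stands upright, fully seated on the vent, and released; the job is handed in at about 17 s, and no verdict was returned.

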